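# Raise the carving stand and hold its lock bolt

### The arm

A 7-joint arm with a two-finger parallel gripper is mounted at the origin on the work surface. World frame = base frame: x ahead of the robot, y to its left, z up, the work surface at z = 0. Lengths are in m, angles in rad, forces in N, time in s.
With the tool pointing down it reaches from about 0.375 to 0.925 m from the base axis. Payload 3.1 kg.
Tool frame: the origin (TCP) lies midway between the tips of the shut fingers; the grasp point (between the pads) lies 19 mm behind it; z points along the fingers, y is the line along which they close (so a half turn about z gives the same grasp; the last joint's range is limited). The gripper opens to 85 mm and grips with 20 to 120 N. Pads are 22 mm wide; open, the fingers measure 114 mm over their backs; the gripper's body (76 mm by 85 mm) begins 54 mm behind the grasp point. The pads swing forward as they close: fully open they stand 13 mm farther back than shut.
Start: joints at [1.048, 0.383, 0.044, 1.598, -0.018, 1.161, -0.05], TCP at [0.268, -0.592, 0.231] pointing down, gripper open.
Joint ranges: [-2.61, 2.61], [-0.41, 2.15], [-1.48, 1.57], [0, 2.5], [-1.57, 4.71], [0.05, 1.97], [-2.85, 2.85]. Speed limits (rad/s): [2.79, 2.79, 3.14, 3.14, 3.14, 3.14, 3.14].

### API

Orientations are given as a unit quaternion [x, y, z, w].
In Python, from workcell import ctrl, eyes, close_job gives the robot as it stands. The module is installed in compiled form; this text tells all that it offers. Calls block until the motion is done:
- ctrl.move_ptp(position, orientation): joint-space move of the TCP to a pose.
- ctrl.line_to(position, max_speed=0.15, rot=None, contact_N=None): straight line of the TCP; rot=None keeps the orientation; max_speed is the mean speed in m/s. With contact_N (N) it stops when the force on the tool has changed by that much, and returns True; else False.
- ctrl.set_joints(angles): joint-space move.
- ctrl.let_go() and ctrl.grab(grasp_force=None): open the fingers fully, or close them until they stop; grasp_force is the grip in N (None keeps the last).
- ctrl.wait(seconds).
- ctrl.solve_ik(position, orientation): joint angles nearest the present ones, or None.
- eyes.camera(name): name is "side" or "top"; returns a dict with "color" (420x560x3 uint8, red, green, blue), "fov_y" (degrees; the focal length in pixels is half the picture's height over the tangent of half this angle, whatever the lens; pixels are square), "cx", "cy" (the principal point, pixels), "cam_to_world" (4x4, takes a point from camera to world coordinates). Camera axes: x right, y down, z forward; pixel columns grow to the right and rows downward; lengths in m; the calibration is good to about 2 mm. A picture is of the moment at which its call begins. There is no depth.
A pose or a line that the arm cannot do raises ctrl.PlanningError and nothing moves.
- close_job(): hands the job in; it is judged then, once.
Readings, each from a call of its own:
- ctrl.read_time(): time.
- ctrl.read_q(): joint angles.
- ctrl.read_dq(): joint speeds.
- ctrl.read_joint_efforts(): joint torques, N m.
- ctrl.read_tool_pos(): TCP position.
- ctrl.read_tool_rot(): TCP orientation.
- ctrl.read_ft_force(): force on the tool from outside, world axes, zero at the start.
- ctrl.read_moment(): the same for the moment, N m.
- ctrl.read_width(): finger opening in m.
- ctrl.read_grasp_force(): force on a finger pad.
Only numpy, scipy, OpenCV 4.12 (cv2) and the standard library are available. Lean on these libraries where they do the work, as an engineer would, in place of code of your own. Each camera call takes 0.05 s, during which the arm holds its last target. There are 200 camera calls.

### The job

Raise the mask on the carving stand: take the black crank grip on the red handwheel and turn the wheel clockwise (seen from above) as far as its stop, which is at least one full turn. Then let go of it, reach down into the narrow gap behind the grey bracket and grip the square bolt head hidden there firmly by its left and right side faces, so that it cannot turn while a workmate tightens the nut in front; finish while still holding the bolt head. Leave the loose things around where they are.

Things in the scene. Friction and masses are not known exactly. Their poses are not given: they have to be found in the camera images.
- stand: the carving stand, fixed: dark steel base plate 320 x 360 x 16 mm. Its frame: x towards its far side (away from the robot), y to the left (towards the handwheel), z up; origin at table height, midway between wheel axis (x 0, y +110 mm) and bolt head (x 0, y -110 mm). The red handwheel is 126 mm across, its top face 99 mm above the table, on a green column
- bracket_top (a point): middle of the top edge of the grey bracket's upright plate (110 mm wide along the stand's y, 6 mm thick, top 113 mm above the table). Behind it (stand +x) is the gap: 48 mm wide along x, open at the top and both ends, floor 16 mm above the table; then a green guide block 120 mm wide, 36 mm deep, top 100 mm above the table
- table_center (a point): on the fixed stand, under the middle of the wooden rising table (140 mm along the stand's x, 340 mm along y) that carries the half-carved mask; nothing on it is ever higher than 120 mm above the work surface. Not handled
- handwheel (a joint): turn of the handwheel in rad, grows clockwise seen from above; starts somewhere between 0 and 0.9, stop at 7.4 (turn it past 7.2). At value q the crank grip lies from the wheel axis in the direction (cos q, -sin q) of the stand's x and y. It needs about 2 to 3 N at the grip, and stays where it is left. Turning it raises the table 2 mm per rad
- wheel_axis (a point): point on the handwheel's upright axis, 126 mm above the table (the height of the middle of the crank grip)
- crank_center (a point): middle of the crank grip: an upright black cylinder, 20 mm across and 50 mm tall (from 101 to 151 mm above the table), 55 mm from the wheel axis, standing on the wheel's rim; it spins freely on its pin, so a hand holding it need not turn
- lock_bolt (a joint): turn of the lock bolt about its level axis in rad; 0 = the head's side faces upright (facing the stand's +y and -y); starts between -0.25 and 0.25. It turns stiffly (about 0.08 N m), so closing jaws on it square it up
- bolt_head (a point): centre of the square steel bolt head, in the middle of the gap, 85 mm above the table: 24 mm across its faces (along the stand's y and up), 18 mm long along the bolt's axis (the stand's x). A brass sleeve 18 mm across joins it to the bracket. The bracket's top edge is 28 mm above this point. Grip it by its left and right side faces (towards the stand's +y and -y)
- spare_washer: loose steel washer, 32 mm across, 5 mm thick, lying on the stand's base plate; bystander; origin at the centre of its underside
- water_bottle: standing clear water bottle with blue label, 64 mm across, 190 mm tall; bystander; origin at the centre of its underside
- coffee_mug: standing white mug, 80 mm across, 95 mm tall; bystander; origin at the centre of its underside
- glue_jar: standing yellow jar with red cap, 70 mm across, 90 mm tall; bystander; origin at the centre of its underside
- mallet: round dark wood carver's mallet standing on its head, 90 mm across, 234 mm tall; bystander; origin at the centre of its underside
- gouge: carving tool with pale wooden handle, lying, 210 mm long, 26 mm thick; bystander; origin at the centre of its underside
- sanding_block: cork block lying flat, 100 x 65 x 30 mm; bystander; origin at the centre of its underside
- crank_grip: the crank grip itself, origin at the centre of its lower end, 101 mm above the table (must be let go at the end)

How it is judged:
On the way, in this order (a step that is already met when the one before it is completed fails the run):
1. the handwheel has been turned clockwise by at least a full turn, to its stop (past 7.2 rad) (value of joint handwheel above 7.2 rad), for 0.2 s.
2. the bolt head is gripped by both side faces (contact force between the fingers and lock_bolt_c0 above 6 N and contact force between the fingers and lock_bolt_c1 above 6 N and distance between the grasp point and bolt_head below 0.024 m and value of joint lock_bolt between -0.5 and 0.5 rad), for 0.3 s.
At the end, for the whole second after the job is handed in: the handwheel stays past 7.2 rad with its grip let go; the fingers hold the bolt head between them, pressing on its left and right halves with more than 6 N each, with the grasp point within 24 mm of the head's centre; the bolt is not turning and its side faces are within 0.5 rad of upright (all of step 2 and value of joint handwheel above 7.2 rad and velocity of joint lock_bolt between -0.2 and 0.2 rad/s and contact force between the fingers and crank_grip below 0.5 N); the arm keeps its last pose, push and grip.
It fails at once if a loose bystander (washer, bottle, mug, jar, mallet, gouge or sanding block) is moved by more than 30 mm (distance of any of spare_washer, water_bottle, coffee_mug, glue_jar, mallet, gouge, sanding_block from where it was at the start of the episode above 0.03 m).
It also fails if it takes over 64 s, if anything falls off the work surface, if the arm or the gripper's body presses on something with over 40 N, if the wrist force passes 120 N, or if a joint passes its speed limit or range.

## Working session

There is one attempt and no reset: what is moved stays moved. The work goes in short steps, each a Python script; the robot and the scene stay as the last script left them, time stands still between calls to the robot, and variables do not carry over. Pictures are saved under pics/ and viewed, at most 10 in all, crops included, and the job is handed in when it is done.

```bash
mkdir -p pics
cat > h.py <<'E'
import numpy as np, cv2
from workcell import ctrl, eyes, close_job
def snap(n,f):
    c=eyes.camera(n); cv2.imwrite('pics/'+f,c['color'][:,:,::-1]); return c
def foc(c): return c['color'].shape[0]/2/np.tan(np.radians(c['fov_y'])/2)
def ray(c,u,v):
    f=foc(c); T=np.array(c['cam_to_world']); d=T[:3,:3]@np.array([(u-c['cx'])/f,(v-c['cy'])/f,1]); return T[:3,3],d
def onz(c,u,v,z):
    o,d=ray(c,u,v); return o+d*(z-o[2])/d[2]
def proj(c,p):
    f=foc(c); T=np.array(c['cam_to_world']); q=T[:3,:3].T@(np.array(p)-T[:3,3]); return np.array([c['cx']+f*q[0]/q[2],c['cy']+f*q[1]/q[2]])
E
python3 - <<'E'
from h import *
import pickle
d={}
for n in('side','top'):
    c=snap(n,n+'0.png'); d[n]=c; print(n,c['fov_y'],c['cx'],c['cy'],np.round(c['cam_to_world'],3).tolist())
pickle.dump(d,open('c0.pkl','wb')); print(ctrl.read_time(),ctrl.read_tool_rot(),ctrl.read_width())
E
```

```text
side 54.529413184511604 285.07787130449185 205.89791630086233 [[-0.872, -0.35, 0.343, 0.082], [-0.49, 0.625, -0.608, 0.723], [-0.001, -0.698, -0.716, 0.962], [0.0, 0.0, 0.0, 1.0]]
top 54.436934493787064 272.72507922934415 209.85900272246536 [[0.059, -0.978, 0.198, 0.272], [-0.998, -0.059, 0.007, 0.008], [0.004, -0.198, -0.98, 1.207], [0.0, 0.0, 0.0, 1.0]]
0.1 [ 9.77518188e-01  2.10847521e-01 -3.21309272e-04 -1.18823470e-03] 0.08574532518876592
```

View pics/side0.png

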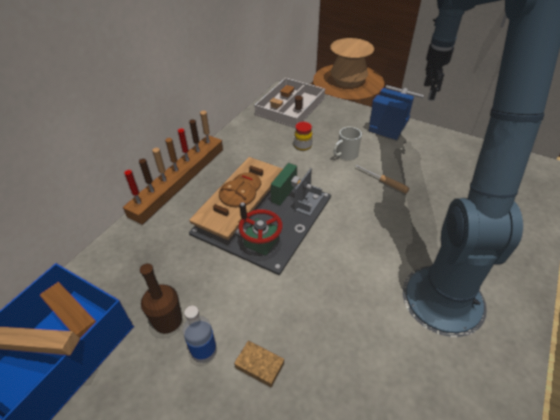

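View pics/top0.png

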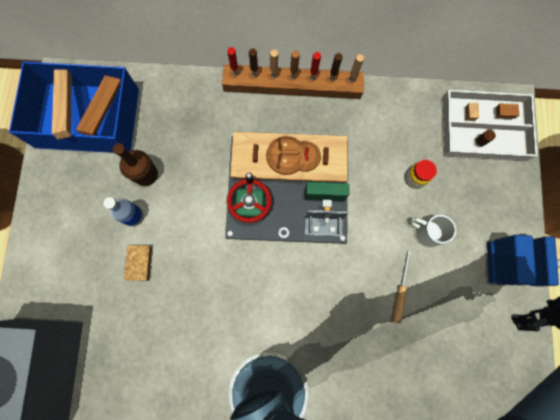

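The side view shows the stand, with the wheel at about (260,228), the grip at (243,210) and the bracket at (308,190). In the top view the wheel is at (249,201), the grip at (249,179), the bracket at (327,215) and the gap with the bolt head at (327,204). Next I'll measure these.

```bash
cat > m.py <<'E'
from h import *
import pickle
d=pickle.load(open('c0.pkl','rb'))
W={'top':(215,160,290,245),'side':(225,195,300,265)}
G={'top':(295,175,360,205),'side':(262,155,305,210)}
for n,c in d.items():
    hsv=cv2.cvtColor(c['color'],cv2.COLOR_RGB2HSV)
    H,S,V=[hsv[:,:,i].astype(int) for i in range(3)]
    def sel(m,b):
        o=np.zeros(m.shape,np.uint8); x0,y0,x1,y1=b; o[y0:y1,x0:x1]=m[y0:y1,x0:x1]; return o*255
    m=sel(((H<8)|(H>170))&(S>150)&(V>60),W[n])
    k=max(cv2.findContours(m,cv2.RETR_EXTERNAL,cv2.CHAIN_APPROX_NONE)[0],key=cv2.contourArea)
    hull=cv2.convexHull(k)[:,0]
    P=np.array([onz(c,u,v,.093)[:2] for u,v in hull])
    (x,y),r=cv2.minEnclosingCircle(P.astype(np.float32)); e=cv2.fitEllipse(P.astype(np.float32)*1000)
    print(n,'wheel',x,y,r,e)
    b=sel((V<45),W[n]); nn,l,st,ce=cv2.connectedComponentsWithStats(b)
    print([ (s.tolist(),np.round(q,1).tolist()) for s,q in zip(st[1:],ce[1:]) if s[4]>8])
    g=sel((H>55)&(H<95)&(S>80),G[n])
    k=max(cv2.findContours(g,cv2.RETR_EXTERNAL,cv2.CHAIN_APPROX_NONE)[0],key=cv2.contourArea)
    print('block',cv2.minAreaRect(k),cv2.boxPoints(cv2.minAreaRect(k)).round(1).tolist())
    x0,y0,x1,y1=(215,160,360,255) if n=='top' else (185,150,345,275)
    cv2.imwrite(f'pics/{n}c.png',cv2.resize(c['color'][y0:y1,x0:x1,::-1],None,fx=5 if n=='top' else 4.5,fy=5 if n=='top' else 4.5,interpolation=cv2.INTER_CUBIC))
E
python3 m.py
```

```text
side wheel 0.5222412347793579 0.08642709255218506 0.0647328794002533 ((522.644287109375, 87.90931701660156), (121.78434753417969, 128.6062469482422), 45.231937408447266)
[([241, 207, 5, 11, 41], [243.1, 211.9])]
block ((283.8682556152344, 175.3929443359375), (8.246210098266602, 27.358015060424805), 39.09385681152344) [[272.0, 183.39999389648438], [289.29998779296875, 162.1999969482422], [295.70001220703125, 167.39999389648438], [278.3999938964844, 188.60000610351562]]
top wheel 0.5217018127441406 0.08416862785816193 0.06341572850942612 ((521.3367309570312, 84.22843933105469), (123.80693817138672, 125.81094360351562), 98.98739624023438)
[([247, 178, 6, 5, 23], [249.6, 180.0]), ([233, 194, 2, 8, 12], [233.5, 197.5])]
block ((326.52288818359375, 190.90472412109375), (43.160396575927734, 17.679235458374023), 2.2025980949401855) [[304.6000061035156, 198.89999389648438], [305.29998779296875, 181.1999969482422], [348.3999938964844, 182.89999389648438], [347.70001220703125, 200.60000610351562]]
```

View pics/topc.png

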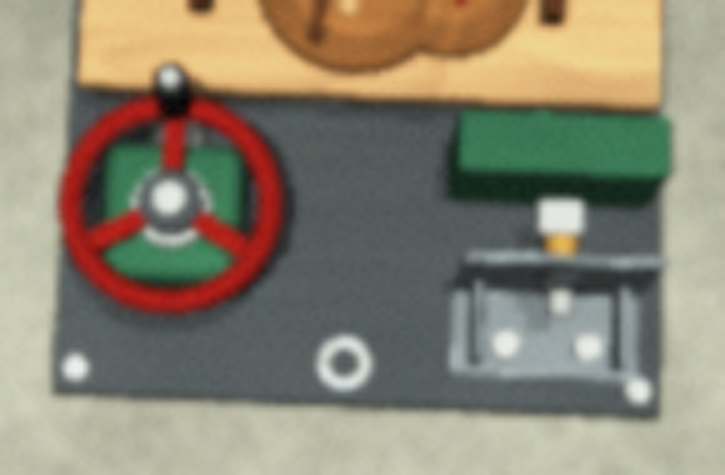

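View pics/sidec.png

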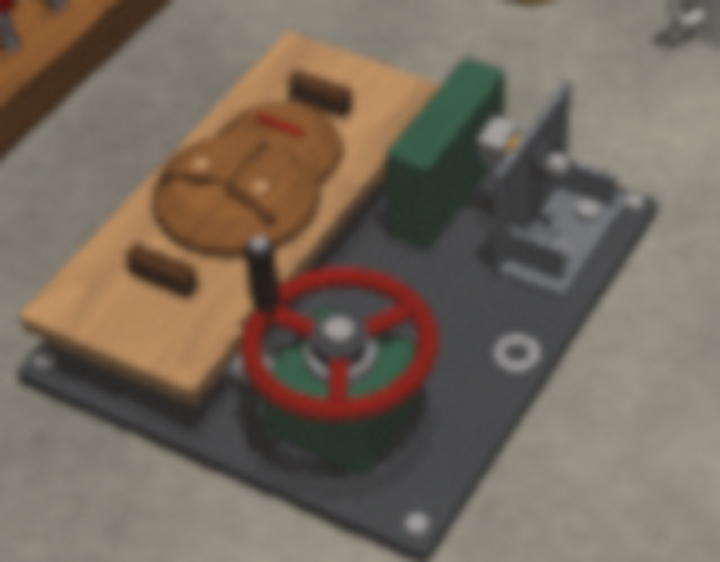

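The zoomed views show the grip top cap at top (249.2,175.4) and side (242.3,204). The bolt head top is at top (327.2,203.3), with the bracket top edge along row 211 to 212. The washer is at (284,232). The sidewall side of the gap is clear.

```bash
cat > m2.py <<'E'
from h import *
import pickle
d=pickle.load(open('c0.pkl','rb')); t,s=d['top'],d['side']
def tri(a,b):
    o1,d1=ray(t,*a);o2,d2=ray(s,*b)
    A=np.c_[d1,-d2]; k=np.linalg.lstsq(A,o2-o1,rcond=None)[0]; p,q=o1+k[0]*d1,o2+k[1]*d2
    return (p+q)/2,np.linalg.norm(p-q)
w=np.array([.5217,.0847])
print('grip top',onz(t,249.2,175.4,.151),onz(s,242.3,204,.151),tri((249.2,175.4),(242.3,204)))
b=onz(t,327.2,203.3,.097);print('bolt top',b, onz(s,295.6,179.5,.093))
# bracket edge ends, base plate corners (top crop)
T=lambda u,v:(215+u/5,160+v/5)
L=onz(t,*T(468,254),.113);R=onz(t,*T(662,262),.113);print('brk',L,R,np.linalg.norm(L-R))
a=onz(t,*T(55,393),.016);c=onz(t,*T(658,416),.016);print('plate',a,c,np.linalg.norm(a-c),np.degrees(np.arctan2(-(c-a)[0],-(c-a)[1]))) 
v=w-b[:2];print('axis-bolt',np.linalg.norm(v),'yaw deg',np.degrees(np.arctan2(-v[0],v[1])))
g=[onz(t,*p,.1) for p in [(305.3,181.2),(348.4,182.9)]];print('block far edge',g,np.linalg.norm(g[0]-g[1]))
E
python3 m2.py
```

```text
grip top [0.57579881 0.0843557  0.151     ] [0.57757175 0.08691222 0.151     ] (array([0.5776619 , 0.08496498, 0.14870152]), np.float64(0.0024585269113059434))
bolt top [ 0.5239434 -0.1340767  0.097    ] [ 0.52575582 -0.13254484  0.093     ]
brk [ 0.49630231 -0.0819417   0.113     ] [ 0.49817727 -0.18797745  0.113     ] 0.10605233143772344
plate [0.41862368 0.14854088 0.016     ] [ 0.42608273 -0.20507681  0.016     ] 0.3536963502222729 -1.2083929394226296
axis-bolt 0.21878819787893777 yaw deg 0.5875064463222776
block far edge [array([ 0.58305589, -0.07024541,  0.1       ]), array([ 0.58538292, -0.19119226,  0.1       ])] 0.12096922965990292
```

```bash
cat >> h.py <<'E'
PSI=.0175; Q=[np.cos(PSI/2),np.sin(PSI/2),0,0]
AX=np.array([.522,.0855]); BOLT=np.array([.5240,-.1338]); ZG=.123
def crank(q,ax=AX,r=.055): return [ax[0]+r*np.cos(PSI-q),ax[1]+r*np.sin(PSI-q),ZG]
E
python3 - <<'E'
from h import *
for q in np.arange(0,6.3,.8):
    j=ctrl.solve_ik(crank(q),Q); print(None if j is None else np.round(j,2))
for z in(.066,.25): print(np.round(ctrl.solve_ik([*BOLT,z],Q),2))
ctrl.line_to([.268,-.592,.30],.3)
ctrl.move_ptp([.577,.0855,.24],Q); print(ctrl.read_time(),ctrl.read_tool_pos())
ctrl.line_to([.577,.0855,.165],.15)
c=snap('top','t1.png');d=snap('side','s1.png')
a=c['color'][140:260,195:375];b=d['color'][150:270,180:360]
cv2.imwrite('pics/p1.png',cv2.resize(np.vstack([a,b])[:,:,::-1],None,fx=2.5,fy=2.5,interpolation=cv2.INTER_CUBIC))
print(ctrl.read_time(),ctrl.read_ft_force())
E
```

```text
[ 0.21  0.43 -0.53  1.83  0.26  0.95 -1.98]
[ 0.24  0.39 -0.47  1.88  0.21  0.92 -1.88]
[ 0.29  0.32 -0.48  1.98  0.19  0.89 -1.85]
[ 0.32  0.26 -0.56  2.06  0.18  0.87 -1.89]
[ 0.32  0.26 -0.65  2.08  0.2   0.87 -2.  ]
[ 0.29  0.32 -0.7   2.02  0.26  0.9  -2.11]
[ 0.25  0.4  -0.69  1.92  0.31  0.93 -2.14]
[ 0.22  0.44 -0.61  1.84  0.31  0.95 -2.08]
[ 0.37  0.4  -0.22  1.97  0.12  0.78 -1.48]
[ 0.41  0.18 -0.27  1.83  0.05  1.14 -1.42]
3.1167 [0.57735177 0.08402676 0.23990626]
3.8667 [0.84607689 0.79304428 0.26387297]
```

View pics/p1.png

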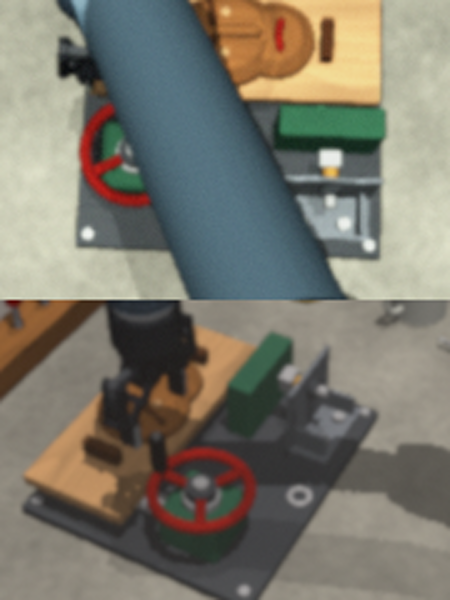

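The fingers straddle the grip (side crop: fingers at (122,430) and (178,380), grip top at (157,440)). I'll lower and grab next.

Run:
```python
from h import *
print(ctrl.line_to([.577,.0855,ZG],.1,contact_N=8))
f0=ctrl.read_ft_force(); ctrl.grab(40); print(ctrl.read_width(),ctrl.read_grasp_force(),f0,ctrl.read_ft_force(),ctrl.read_tool_pos())
# first small bit clockwise
for q in (.15,.3,.5):
    ctrl.line_to(crank(q),.06); print(q,np.round(ctrl.read_ft_force(),1),np.round(ctrl.read_tool_pos(),4),ctrl.read_width())
d=snap('side','s2.png'); c=snap('top','t2.png');print(ctrl.read_time())
a=c['color'][140:260,195:375];b=d['color'][150:270,180:360]
cv2.imwrite('pics/p2.png',cv2.resize(np.vstack([a,b])[:,:,::-1],None,fx=2.5,fy=2.5,interpolation=cv2.INTER_CUBIC))
```

```text
False
0.018834697775302226 39.09387946128845 [-0.12097275  0.21310608  0.73295972] [0.72121424 0.6355591  2.15424896] [0.577305   0.08587757 0.12353346]
0.15 [-0.4  2.4  3.6] [0.5768 0.0784 0.1235] 0.018827836451173176
0.3 [-1.7  1.3  6.5] [0.5748 0.0697 0.1235] 0.018631886402680167
0.5 [-2.1  2.9  5.9] [0.5703 0.0592 0.1235] 0.018676655484072036
6.0417
```

View pics/p2.png

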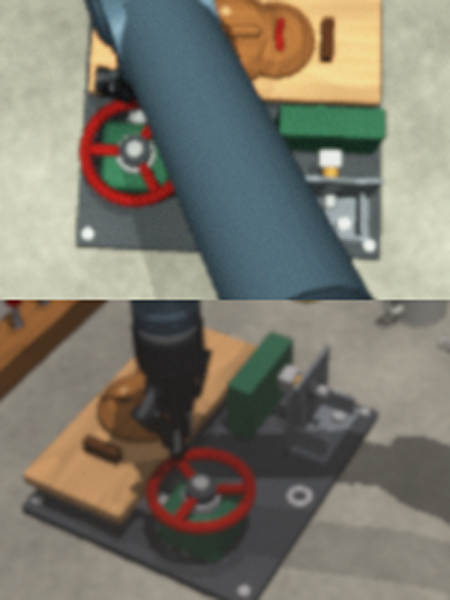

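The grip is held and the wheel spokes have turned, with only small forces. I'll carry on round to the stop.

Run:
```python
from h import *
qs=np.append(np.arange(.75,7.3,.25),[7.3,7.36,7.42,7.48])
for i,q in enumerate(qs):
    hit=ctrl.line_to(crank(q),.07,contact_N=25); f=ctrl.read_ft_force()
    if i%2==0 or q>7 or hit: 
        p=ctrl.read_tool_pos(); print(round(q,2),hit,np.round(f,1),'angle',round(PSI-np.arctan2(p[1]-AX[1],p[0]-AX[0]),3))
    if hit: break
print(ctrl.read_time(),ctrl.read_width())
c=snap('top','t3.png');d=snap('side','s3.png')
a=c['color'][140:260,195:375];b=d['color'][150:270,180:360]
cv2.imwrite('pics/p3.png',cv2.resize(np.vstack([a,b])[:,:,::-1],None,fx=2.5,fy=2.5,interpolation=cv2.INTER_CUBIC))
```

```text
0.75 False [-2.9  2.2  7.1] angle 0.771
1.25 False [-2.1  3.8  5.9] angle 1.266
1.75 False [0.7 4.7 4.9] angle 1.752
2.25 False [2.7 4.  3.1] angle 2.233
2.75 False [3.2 1.4 6.3] angle 2.734
3.25 False [2.2 0.3 7.6] angle -3.054
3.75 False [-0.3 -0.5 10.1] angle -2.557
4.25 False [ 0.1  1.6 10.6] angle -2.053
4.75 False [-0.5  3.   8.6] angle -1.55
5.25 False [0.7 3.5 5.8] angle -1.047
5.75 False [2.6 2.4 5.7] angle -0.539
6.25 False [3.  1.5 6.3] angle -0.02
6.75 False [ 0.8 -1.1  9. ] angle 0.494
7.25 False [-0.8  1.   9.8] angle 0.997
7.3 False [1.5 2.  9.1] angle 1.033
7.36 False [0.6 1.2 8.9] angle 1.09
7.42 False [5.2 3.5 3.4] angle 1.11
7.48 False [11.5  4.7 -3.8] angle 1.112
16.4917 0.01863020646664564
```

View pics/p3.png

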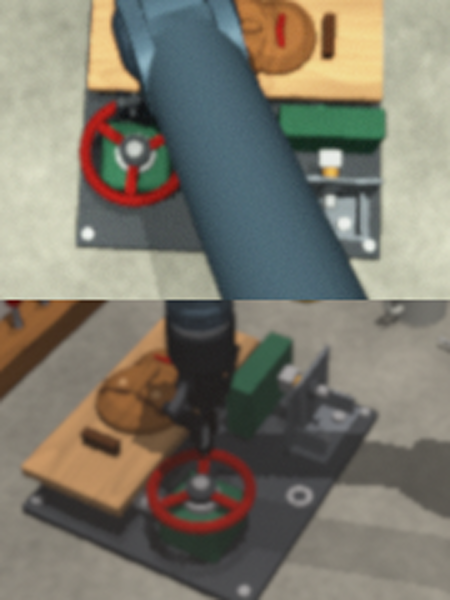

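The wheel hit the stop at about 7.39 rad: the force jumped and the angle stopped growing, with the held spoke pointing toward the bolt side. Now I'll release, lift and move to the bolt.

Run:
```python
from h import *
ctrl.wait(.3); ctrl.let_go(); print('rel',np.round(ctrl.read_ft_force(),1),ctrl.read_width())
p=ctrl.read_tool_pos(); print(ctrl.line_to([p[0],p[1],.24],.12,contact_N=15))
ctrl.line_to([*BOLT,.24],.15)
d=snap('side','s4.png');c=snap('top','t4.png')
print(ctrl.line_to([*BOLT,.14],.12,contact_N=10),ctrl.read_tool_pos(),ctrl.read_time())
e=snap('side','s5.png')
b=d['color'][140:260,180:360];a=e['color'][140:260,180:360]
cv2.imwrite('pics/p4.png',cv2.resize(np.vstack([b,a])[:,:,::-1],None,fx=2.5,fy=2.5,interpolation=cv2.INTER_CUBIC))
```

```text
rel [-0.1 -0.4  0. ] 0.08531896671847462
False
False [ 0.5248182  -0.13384199  0.14079884] 21.0333
```

View pics/p4.png

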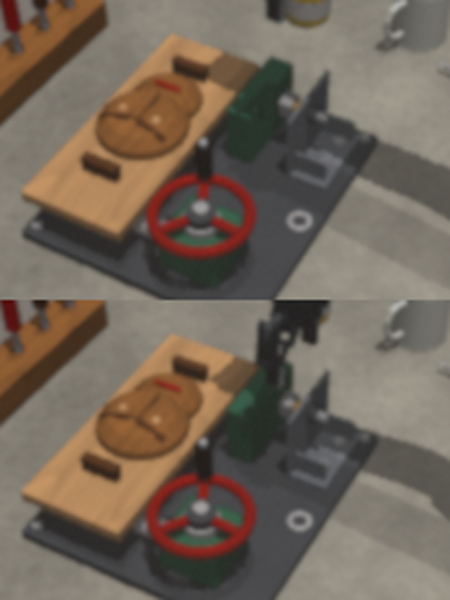

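The grip has been let go and stands at side pixel (261,196). The open fingers are above the gap. I'll check the wheel angle, then descend and grip the bolt head.

Run:
```python
from h import *
c=eyes.camera('side'); g=onz(c,261.4,196.2,.151); print('q',2*np.pi+PSI-np.arctan2(g[1]-AX[1],g[0]-AX[0]),np.linalg.norm(g[:2]-AX))
h=ctrl.line_to([*BOLT,.065],.08,contact_N=10); print(h,np.round(ctrl.read_ft_force(),1),ctrl.read_tool_pos())
if not h:
    ctrl.grab(60); print(ctrl.read_width(),ctrl.read_grasp_force(),np.round(ctrl.read_ft_force(),1),np.round(ctrl.read_moment(),2),ctrl.read_tool_pos())
    ctrl.wait(.5); print(ctrl.read_width(),ctrl.read_grasp_force(),np.round(ctrl.read_ft_force(),1))
d=snap('side','s6.png'); print(ctrl.read_time())
cv2.imwrite('pics/p5.png',cv2.resize(d['color'][140:260,180:360][:,:,::-1],None,fx=4,fy=4,interpolation=cv2.INTER_CUBIC))
```

```text
q 7.410383329454767 0.05710340737683806
False [-0.2  0.2  0.1] [ 0.52464922 -0.13387407  0.06554942]
0.024192682687900036 58.47444590181112 [-1.7  0.7  4.9] [0.14 0.28 0.02] [ 0.52412065 -0.13361515  0.06546113]
0.024078779178907533 58.57983514666557 [-1.8  0.8  5.7]
23.3583
```

View pics/p5.png

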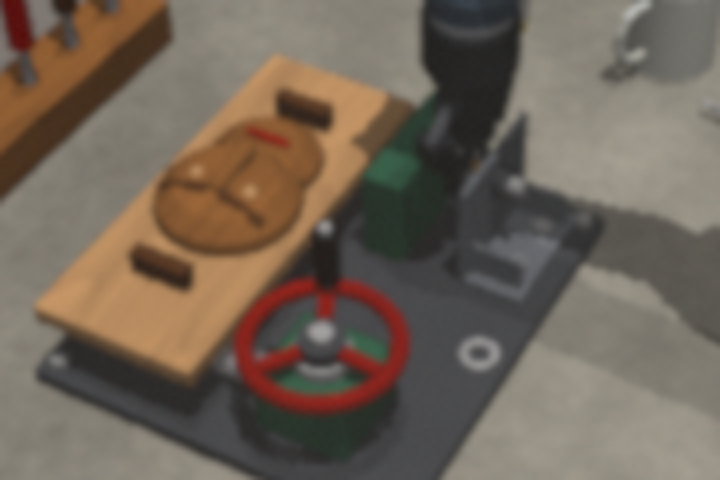

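The gripper is in the gap holding the head. The opening is 24.1 mm against the 24 mm head (so it is squared), at 58 N. The wheel is at about 7.4 rad and the grip is free, so I'll hand the job in.

```bash
python3 -c "
from h import *
print(close_job())"
```

```text
the job is handed in; nothing more can be done
None
```

The job is handed in, but no verdict came back. At hand-in the handwheel was at its stop (about 7.4 rad), the crank grip was free, and the bolt head was held by its side faces at about 58 N.

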